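# Lay out a coin dryer's parts in their trays

### The job

Put the four dryer parts lying about on the laundry-room table into the grey trays shaped for them: the big rubber roller in the large round tray, the small belt pulley in the small round one, the door pull in the long one and the coin block in the square one. Each must lie flat on its tray's floor, inside the rim and the same way up as now; set the parts down rather than dropping them, and leave the mug and the detergent carton standing where they are.

Things in the scene. Friction and masses are not known exactly. Their poses are not given: they have to be found in the camera images.
- roller: Drum support roller of the dryer: a black rubber wheel lying flat, 64 mm diameter, 22 mm thick, with a steel hub 26 mm diameter standing up from its middle to 44 mm above its underside (grip the hub). About 0.25 kg. Origin: centre of the underside; z up the hub.
- pulley: Small belt pulley: a white plastic grooved wheel lying flat, 40 mm diameter, 14 mm thick, with a steel hub 20 mm diameter standing up from its middle to 36 mm above its underside (grip the hub). About 0.1 kg. Origin: centre of the underside; z up the hub.
- handle: Door pull of the dryer: a white plastic bar 120 mm long (x), 22 mm wide (y), standing on two short feet 18 mm high at its ends; the bar itself spans 16 to 30 mm above the underside. Grip it across the middle. About 0.1 kg. Origin: centre of the underside (in the plane of the feet); x along the bar, z up.
- cassette: Coin mechanism block: a bare aluminium block, 50 x 50 mm square and 42 mm high, with a dark coin slot on top. About 0.2 kg. Origin: centre of the underside; x and y square to its sides, z up.
- roller_tray: Grey plastic tray for the drum roller, the larger round one, fixed to the table: recess 80 mm diameter, its floor 3 mm above the table, wall 5 mm thick, rim 10 mm above the table. Origin: centre of its underside, on the table; z up.
- pulley_tray: Grey plastic tray for the belt pulley, the smaller round one, fixed to the table: recess 56 mm diameter, its floor 3 mm above the table, wall 5 mm thick, rim 10 mm above the table. Origin: centre of its underside, on the table; z up.
- handle_tray: Grey plastic tray for the door pull, the long narrow one, fixed to the table: recess 136 mm (x) by 38 mm (y), its floor 3 mm above the table, wall 5 mm thick, rim 10 mm above the table. Origin: centre of its underside, on the table; x along the recess, z up.
- cassette_tray: Grey plastic tray for the coin block, the square one, fixed to the table: recess 66 x 66 mm, its floor 3 mm above the table, wall 5 mm thick, rim 10 mm above the table. Origin: centre of its underside, on the table; x and y square to its sides, z up.
- mug: White coffee mug, a bystander standing among the parts: 76 mm diameter, 88 mm high, its handle to its +y. Loose. Origin: centre of its underside.
- carton: Carton of detergent with a blue band, a bystander standing among the parts: 80 mm (x) by 50 mm (y), 105 mm high. Loose. Origin: centre of its underside.
Things that resemble listed ones, but are neither listed nor needed, are in the scene too. Several things have the shape of the roller; the one meant has the colours described above.

How it is judged:
By the outcome, as a careful person would: the job done as asked, in the order asked, and still so for the second after the job is handed in, with the robot touching nothing.
It also fails if it takes over 112 s, if anything falls off the work surface, if the arm or the gripper's body presses on something with over 40 N, if the wrist force passes 120 N, or if a joint passes its speed limit or range.

### The arm

A 6-joint arm with a two-finger parallel gripper is mounted at the origin on the work surface. World frame = base frame: x ahead of the robot, y to its left, z up, the work surface at z = 0. Lengths are in m, angles in rad, forces in N, time in s.
With the tool pointing down it reaches from about 0.35 to 0.775 m from the base axis. Payload 7.3 kg.
Tool frame: the origin (TCP) lies on the centre line of the jaws, within the pads' length; the fingertips stand 14 mm ahead of it and the grasp point (between the pads) lies 5 mm behind it; z points along the fingers, y is the direction in which the jaws open and shut (so a half turn about z gives the same grasp; the last joint's range is limited). The gripper opens to 92 mm and grips with 3 to 60 N. Pads are 19 mm wide; open, the fingers measure 130 mm over their backs; the gripper's body (75 mm by 190 mm) begins 47 mm behind the grasp point.
Start: joints at [1.085, 0.342, 1.524, -0, 1.275, -0.146], TCP at [0.175, 0.495, 0.241] pointing down, gripper open.
Joint ranges: [-2.53, 2.53], [-0.77, 2.02], [0.04, 2.7], [-1, 4.14], [0.28, 2.66], [-3.11, 3.11]. Speed limits (rad/s): [2.57, 2.57, 3.14, 3.14, 3.14, 3.14].

### API

Orientations are given as [roll, pitch, yaw] about the fixed x, y, z axes, in that order (R = Rz(yaw) Ry(pitch) Rx(roll)).
In Python, from cell import telemetry, cams, robot gives the robot as it stands.
- The arm moves only by the tool servo_tool, never from a script. Its argument "targets" is text: rows parted by semicolons, each of 4 numbers parted by spaces: the shift along the tool's x, y, z in mm, then the turn about the tool's z in rad. In form: x y z yaw; .... A call has 1 to 20 rows; each row shifts and turns the pose as measured when the row begins, along the tool's axes as they then stand; what a row does not reach is not made up. A row lasts 1/8 s, in which the tool goes at most 62.5 mm and 10.7 degrees, less where a joint would pass 70% of its speed; a pose out of reach is approached as far as the arm can. A call with a gripper value outside its range is refused whole. "hand" is the opening, from 0 (shut) to 1 (fully open), set as the call begins (left out, the last holds). The fingers move at their own pace and stop on an object; "squeeze" is the grip in N (left out, the last holds). Time passes only in rows, so rows that do not move let the fingers close. It gives the time, the measured TCP pose, the force and the opening at its end, in the units of the state.
- telemetry.observe(): the state, without advancing time (a new reading comes with each control period).
- cams.read_camera(name): name is "scene" or "side" or "wrist"; returns a dict with "color" (384x512x3 uint8, red, green, blue), "K" (3x3 intrinsics, pixels), "k1" (the pictures are not rectified: a ray, as slopes to the right and down, at radius r is drawn at 1 + k1 r^2 times it, then the intrinsics apply), "R" (3x3) and "t" (3): a world point X has camera coordinates R X + t. Camera axes: x right, y down, z forward; pixel columns grow to the right and rows downward; lengths in m; the calibration is good to about 2 mm. A picture is of the moment at which its call begins. There is no depth.
- robot.hand_in(): hands the job in, once; it reports no verdict.
Trained networks look in a picture, given as the dict that the camera call returned (one of the last four; its "shot" number tells which), for a name from the list of things; names that differ only in an ending like _2 or _b are one class to them, and where a whole thing is asked for, a point or a joint stands for the part that bears it (a point fixed in the world has none). Each returns a list of dicts, best first, with "score" (0 to 1); they miss things now and then, are a little off and sometimes report something else, mostly with a low value. They report only what shows in the picture. A call takes as long as a camera call. They do not tell look-alikes from the thing itself.
- cams.cut_out(picture, query): "region" (384x512 bool, what is visible of it) and "extent" ([centre column, centre row, width, height] in pixels, round what is visible of it).
The state is a dict: "time": time; "qpos": joint angles; "qvel": joint speeds; "joint_efforts": joint torques, N m; "tool_pos": TCP position; "tool_rot": TCP orientation; "contact_force": force on the tool from outside, world axes, zero at the start; "torque": the same for the moment, N m; "opening": finger opening in m.
Only numpy, scipy, OpenCV 4.12 (cv2) and the standard library are available. Lean on these libraries where they do the work, as an engineer would, in place of code of your own. Each camera call takes 0.05 s, during which the arm holds its last target.

## Working session

There is one attempt and no reset: what is moved stays moved. The work goes in short steps, Python scripts to look and compute and a tool call to move; the robot and the scene stay as the last step left them, time stands still between calls to the robot, and variables do not carry over. Pictures are saved under pics/ and viewed, and the job is handed in when it is done.

Besides the shell and the picture viewer there is one more tool, called after ">>>" in YAML: its name, and indented under it one key for each argument. servo_tool: Moves the arm, as the interface text tells. Its arguments: {"type":"object","properties":{"targets":{"type":"string"},"hand":{"type":"number"},"squeeze":{"type":"number"}},"required":["targets"]}

```bash
mkdir -p pics; ls; python3 - <<'E'
from cell import telemetry,cams,robot
import cv2
s=telemetry.observe();print({k:(v if not hasattr(v,'round') else v.round(3) if hasattr(v,'shape') else round(v,3)) for k,v in s.items()})
for n in ["scene","side","wrist"]:
    p=cams.read_camera(n); cv2.imwrite(f"pics/{n}0.png",p["color"][:,:,::-1])
    print(n,p["K"],p["k1"],p["R"],p["t"])
E
```

```text
pics
{'time': 0.0, 'qpos': array([ 1.085,  0.343,  1.525, -0.   ,  1.275, -0.146]), 'qvel': array([-0.001, -0.001, -0.001,  0.001,  0.001,  0.001]), 'joint_efforts': array([ 1.0000e-03, -4.3123e+01, -2.4422e+01,  7.2000e-02,  5.6000e-02,
       -0.0000e+00]), 'tool_pos': array([0.175, 0.495, 0.24 ]), 'tool_rot': array([-3.14 , -0.   ,  2.802]), 'contact_force': array([ 0.032,  0.505, -0.725]), 'torque': array([-0.028,  0.047,  0.073]), 'opening': 0.09153958366677076}
scene [[444.48612165   0.         252.64253679]
 [  0.         444.48612165 190.32150717]
 [  0.           0.           1.        ]] -0.016511664279181045 [[ 0.46465003  0.88547341  0.00609851]
 [ 0.76260392 -0.3966553  -0.51097929]
 [-0.45003957  0.24207729 -0.85957139]] [-0.23611625 -0.39379045  1.44955895]
side [[370.0642548    0.         255.64092433]
 [  0.         370.0642548  188.45470572]
 [  0.           0.           1.        ]] -0.11047980330017691 [[ 0.95078722 -0.30959755  0.01236999]
 [-0.21013436 -0.67364191 -0.70855496]
 [ 0.22769982  0.67108564 -0.7055472 ]] [-0.48401536  0.13462695  0.84041513]
wrist [[330.31893726   0.         261.24318293]
 [  0.         330.31893726 185.47422102]
 [  0.           0.           1.        ]] 0.030423441737545746 [[ 0.33325631  0.94283537 -0.00129963]
 [ 0.89685237 -0.31657725  0.30892501]
 [ 0.290854   -0.10411678 -0.95108551]] [-0.52406973 -0.03831815  0.39061235]
```

View pics/scene0.png

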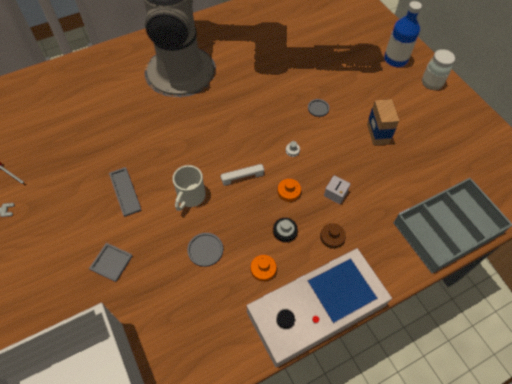

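View pics/side0.png

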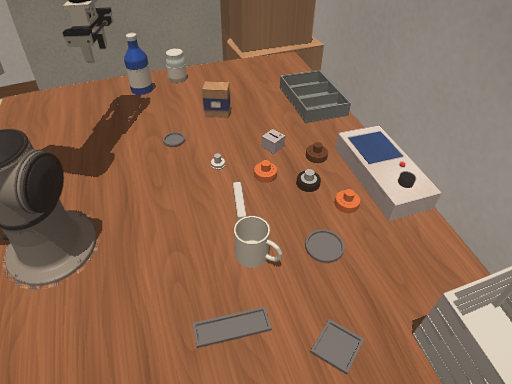

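View pics/wrist0.png

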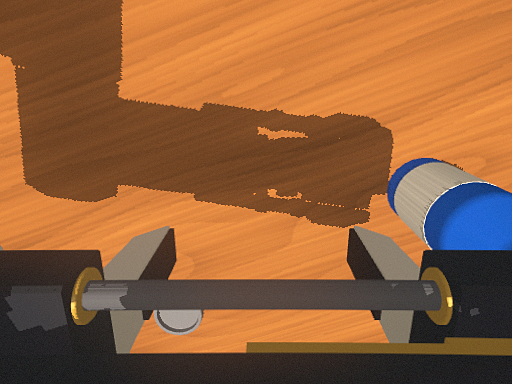

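The scene view shows the black roller at (285,230), pulley (293,149), handle (243,174) and cassette (338,189). The trays are at: roller (206,249), pulley (318,108), handle (125,191), cassette (112,262). The orange and brown wheels are look-alikes. Next I'll fit poses to the silhouettes in both views.

```bash
cat > h.py <<'E'
import numpy as np,cv2
from cell import telemetry,cams,robot
from scipy.optimize import minimize
def proj(p,X):
    c=np.asarray(X)@p["R"].T+p["t"]; s=c[:,:2]/c[:,2:]; s=s*(1+p["k1"]*(s**2).sum(1,keepdims=True))
    return s@p["K"][:2,:2].T+p["K"][:2,2]
def ray0(p,uv,z):
    k=np.array([[p["k1"],0,0,0]]) 
    s=cv2.undistortPoints(np.array([[uv]],float),p["K"],np.array([p["k1"],0,0,0,0.]))[0,0]
    d=p["R"].T@np.array([s[0],s[1],1]); o=-p["R"].T@p["t"]
    return o+d*(z-o[2])/d[2]
a=np.linspace(0,2*np.pi,40,endpoint=False)
def cyl(r,z0,z1): return np.vstack([np.c_[r*np.cos(a),r*np.sin(a),0*a+z] for z in(z0,z1)])
def box(x,y,z0,z1,cx=0): return np.array([[cx+i*x/2,j*y/2,z] for i in(-1,1) for j in(-1,1) for z in(z0,z1)])
M={"roller":[cyl(.032,0,.022),cyl(.013,.022,.044)],"pulley":[cyl(.02,0,.014),cyl(.01,.014,.036)],
"handle":[box(.12,.022,.016,.03),box(.012,.022,0,.018,.054),box(.012,.022,0,.018,-.054)],"cassette":[box(.05,.05,0,.042)],
"roller_tray":[cyl(.045,0,.01)],"pulley_tray":[cyl(.033,0,.01)],"handle_tray":[box(.146,.048,0,.01)],"cassette_tray":[box(.076,.076,0,.01)],
"mug":[cyl(.038,0,.088)],"carton":[box(.08,.05,0,.105)]}
S=4
def render(p,name,q,z=0):
    c,s=np.cos(q[2]),np.sin(q[2]);R=np.array([[c,-s,0],[s,c,0],[0,0,1]])
    m=np.zeros((384*S,512*S),np.uint8)
    for P in M[name]:
        uv=proj(p,P@R.T+[q[0],q[1],z]); h=cv2.convexHull(((uv+.5)*S*16).astype(np.int32))
        cv2.fillConvexPoly(m,h,255,shift=4)
    return cv2.resize(m,(512,384),interpolation=cv2.INTER_AREA)/255.
def fit(views,name,q0,z=0,yaw=True):
    def cost(q):
        q=[q[0]/100,q[1]/100,q[2]/10 if yaw else q0[2]];t=0
        for p,m in views:
            r=render(p,name,q,z); t+=np.abs(r-m).sum()/m.sum()
        return t
    x0=np.array([q0[0]*100,q0[1]*100,q0[2]*10])
    r=minimize(cost,x0,method="Nelder-Mead",options=dict(initial_simplex=[x0,x0+[1,0,0],x0+[0,1,0],x0+[0,0,2 if yaw else .1]],maxiter=150,xatol=.01,fatol=1e-4))
    q=r.x/[100,100,10]; return q,r.fun
def pick(p,name,uv=None):
    L=cams.cut_out(p,name); b=None
    for d in L:
        if d["score"]<.15: continue
        e=d["extent"]
        if uv is None: return d
        k=np.hypot(e[0]-uv[0],e[1]-uv[1])
        if k<25 and (b is None or k<b[0]): b=(k,d)
    return b and b[1]
def yaw0(p,m,z):
    cs=cv2.findContours(m.astype(np.uint8),0,1)[0]; c=max(cs,key=cv2.contourArea)[:,0]
    W=np.array([ray0(p,u,z)[:2] for u in c.astype(float)],np.float32)*1000
    (_,(w,h),an)=cv2.minAreaRect(W); 
    if h>w: an+=90
    return np.deg2rad(an)
E
cat > meas.py <<'E'
from h import *
P={n:cams.read_camera(n) for n in("scene","side")}
seed={"roller":(285,230),"pulley":(293,149),"handle":(243,174),"cassette":(338,189),"roller_tray":(206,249),"pulley_tray":(318,108),"handle_tray":(125,191),"cassette_tray":(112,262),"mug":(189,185),"carton":(383,121)}
for n,uv in seed.items():
    zt=max(x[:,2].max() for x in M[n])
    g=ray0(P["scene"],uv,zt/2)
    V=[]
    for c in P:
        d=pick(P[c],n,proj(P[c],[g])[0])
        if d is None: print(n,c,"missed",[(round(x["score"],2),np.round(x["extent"])) for x in cams.cut_out(P[c],n)][:4]); continue
        V.append((P[c],d["region"].astype(float)))
    if not V: continue
    yw=n.startswith(("handle","cassette","carton"))
    y=yaw0(V[0][0],V[0][1]>0,zt) if yw else 0
    q,f=fit(V,n,[g[0],g[1],y],yaw=yw)
    per=[fit([v],n,q,yaw=yw)[0][:2].round(4) for v in V]
    print(n,q.round(4),"r",np.hypot(*q[:2]).round(3),"cost",round(f/len(V),3),*per,flush=True)
E
time python3 meas.py
```

```text
roller [0.6616 0.0129 0.0098] r 0.662 cost 0.085 [0.6625 0.0123] [0.6604 0.0136]
pulley [0.4481 0.1606 0.0053] r 0.476 cost 0.15 [0.4494 0.1586] [0.4477 0.1614]
handle [ 0.4616 -0.0074  1.4041] r 0.462 cost 0.243 [ 0.4639 -0.0109] [0.4636 0.0057]
cassette [0.6273 0.1916 2.0149] r 0.656 cost 0.184 [0.6284 0.1903] [0.6264 0.1946]
roller_tray [ 0.6136 -0.1914  0.0097] r 0.643 cost 0.055 [ 0.6146 -0.1926] [ 0.6132 -0.1903]
pulley_tray [0.347  0.311  0.0034] r 0.466 cost 0.131 [0.3452 0.3094] [0.347 0.312]
handle_tray [ 0.3572 -0.3149  3.0872] r 0.476 cost 0.066 [ 0.3577 -0.3159] [ 0.3567 -0.3139]
cassette_tray [ 0.5372 -0.4138  0.657 ] r 0.678 cost 0.055 [ 0.5376 -0.4142] [ 0.5367 -0.4129]
mug [ 0.4472 -0.1586  0.0076] r 0.475 cost 0.106 [ 0.4474 -0.1588] [ 0.447 -0.158]
carton side missed []
carton [0.5098 0.4175 2.7061] r 0.659 cost 0.086 [0.5098 0.4175]
real	0m34.688s
user	0m18.561s
sys	0m17.128s
```

```bash
cat > ov.py <<'E'
from h import *
import sys
def overlay(P,Q,boxes,out,zs={}):
    T=[]
    for c,(x0,y0,x1,y1) in boxes:
        im=cv2.resize(P[c]["color"][y0:y1,x0:x1,::-1],None,fx=4,fy=4,interpolation=cv2.INTER_CUBIC)
        for n,q in Q.items():
            m=(render(P[c],n,q,zs.get(n,0)))[y0:y1,x0:x1]
            m=(cv2.resize(m,None,fx=4,fy=4)>.5).astype(np.uint8)
            cv2.drawContours(im,cv2.findContours(m,0,1)[0],-1,(0,255,0),1)
        T.append(im)
    h=max(t.shape[0] for t in T)
    cv2.imwrite(out,np.hstack([cv2.copyMakeBorder(t,0,h-t.shape[0],0,4,0) for t in T]))
E
python3 - <<'E'
from ov import *
P={n:cams.read_camera(n) for n in("scene","side")}
for n,uv in dict(handle=(243,174),pulley=(293,149),cassette=(338,189)).items():
  for c in P: print(n,c,[(round(x["score"],2),np.round(x["extent"])) for x in cams.cut_out(P[c],n)][:4])
d=[x for x in cams.cut_out(P["scene"],"handle")][0]
cv2.imwrite("pics/hm.png",d["region"]*255)
Q=dict(handle=[.4636,-.0074,1.404],pulley=[.448,.1606,0],cassette=[.6273,.1916,2.0149],roller=[.6616,.0129,0])
overlay(P,Q,[("scene",(215,130,365,250))],"pics/o1.png")
overlay(P,Q,[("side",(200,120,340,230))],"pics/o2.png")
E
```

```text
handle scene [(0.72, array([240., 176.,  39.,  17.]))]
handle side [(0.62, array([240., 201.,   7.,  33.]))]
pulley scene [(0.71, array([293., 149.,  12.,  20.]))]
pulley side [(0.57, array([217., 161.,  15.,  16.]))]
cassette scene [(0.63, array([335., 190.,  27.,  20.])), (0.24, array([287., 230.,  26.,  23.]))]
cassette side [(0.97, array([273., 142.,  21.,  22.])), (0.39, array([323., 249.,  40.,  26.]))][ WARN:0@4.853] global loadsave.cpp:1063 imwrite_ Unsupported depth image for selected encoder is fallbacked to CV_8U.
```

View pics/o1.png

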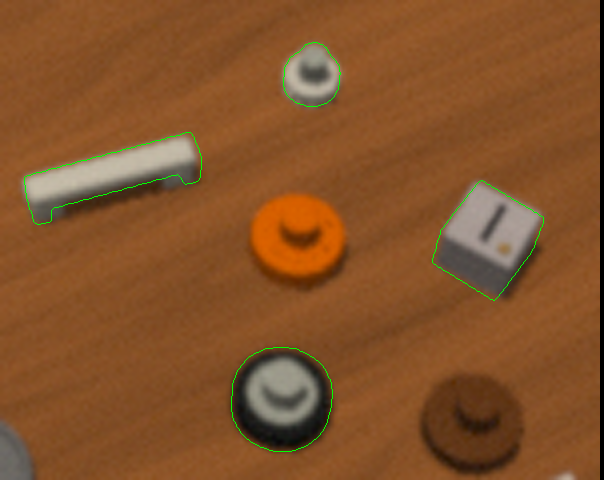

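View pics/o2.png

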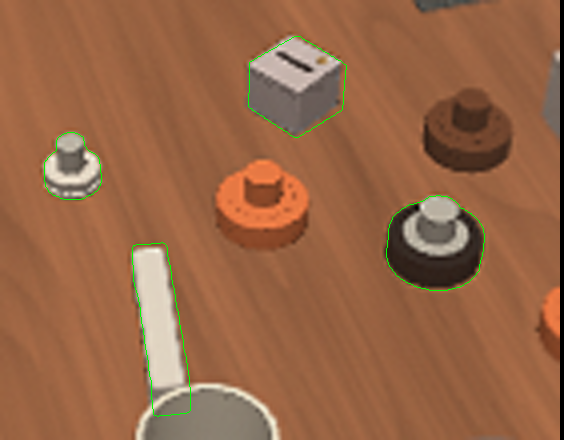

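```bash
python3 - <<'E'
from ov import *
P={n:cams.read_camera(n) for n in("scene","side")}
p=P["scene"]
for nm,uv,z in [("bottle base",(398,64),0),("jar base",(434,84),0),("box corner",(102,308),.1),("box corner0",(102,308),.0),("box right",(140,384),.0),("orange1",(290,190),.02),("orange2",(264,267),.02),("brown",(333,236),.02)]: print(nm,ray0(p,uv,z).round(3))
p=P["side"]
for nm,uv,z in [("box corner",(432,297),.1),("box corner base",(418,322),.0),("bottle",(140,88),0)]: print("side",nm,ray0(p,uv,z).round(3))
Q=dict(handle_tray=[.3572,-.3149,3.0872],roller_tray=[.6136,-.1914,0],cassette_tray=[.5372,-.4138,.657],mug=[.4472,-.1586,0],pulley_tray=[.347,.311,0])
overlay(P,Q,[("scene",(80,150,240,290))],"pics/o3.png")
overlay(P,Q,[("side",(180,210,370,380))],"pics/o4.png")
overlay(P,Q,[("scene",(300,90,340,120)),("side",(150,125,200,155))],"pics/o5.png")
print(telemetry.observe()["time"])
E
```

```text
bottle base [0.305 0.651 0.   ]
jar base [0.431 0.699 0.   ]
box corner [ 0.678 -0.454  0.1  ]
box corner0 [ 0.637 -0.47   0.   ]
box right [ 0.836 -0.449  0.   ]
orange1 [0.571 0.081 0.02 ]
orange2 [ 0.73  -0.085  0.02 ]
brown [0.738 0.109 0.02 ]
side box corner [ 0.709 -0.42   0.1  ]
side box corner base [ 0.716 -0.424  0.   ]
side bottle [0.274 0.67  0.   ]
1.85
```

View pics/o3.png

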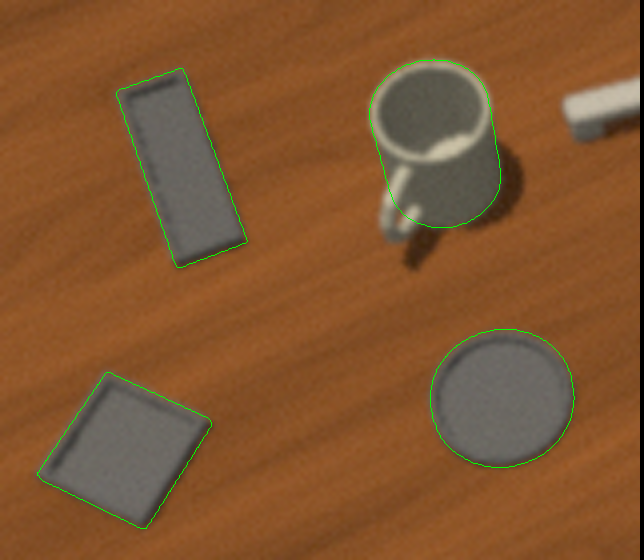

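View pics/o4.png

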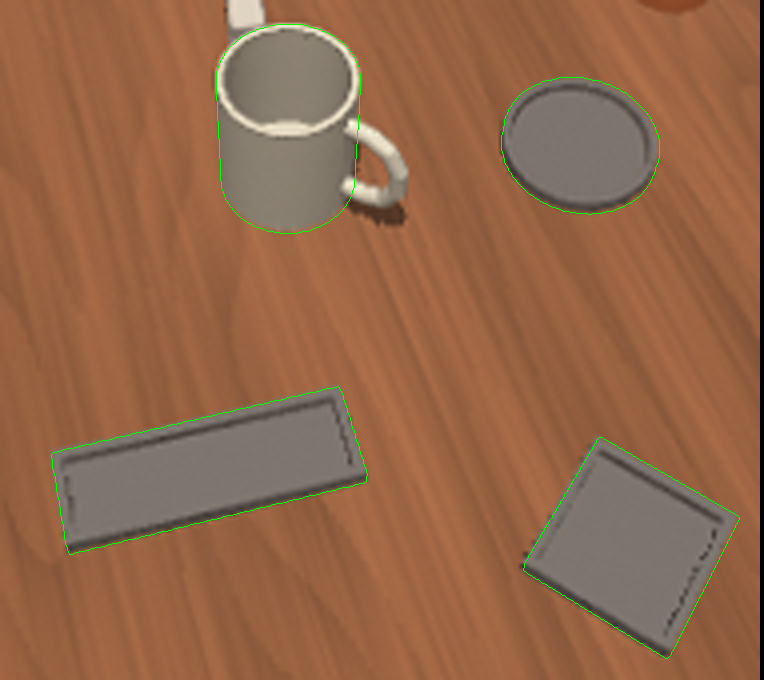

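View pics/o5.png

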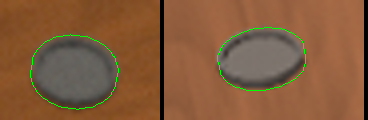

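```bash
cat > d.py <<'E'
# usage: d.py x y z yaw(mod pi ok)
import sys,numpy as np
from cell import telemetry
from scipy.spatial.transform import Rotation as R
s=telemetry.observe();g=np.array(list(map(float,sys.argv[1:4])))
r=R.from_euler("xyz",s["tool_rot"]);d=r.inv().apply(g-s["tool_pos"])*1000
print("t",s["time"],"pos",s["tool_pos"].round(4),"rot",s["tool_rot"].round(3),"q",s["qpos"].round(2),"F",s["contact_force"].round(1),"open",round(s["opening"],4))
out="tool delta mm %s norm %.0f"%(d.round(1),np.linalg.norm(d))
if len(sys.argv)>4: out+=" turn %.3f"%(s["tool_rot"][2]-float(sys.argv[4]))
print(out)
E
python3 d.py .6616 .0129 .12 2.802
```

```text
t 1.85 pos [0.175  0.495  0.2407] rot [3.141 0.    2.802] q [ 1.09  0.34  1.52 -0.    1.28 -0.15] F [ 0.3 -0.6 -0.9] open 0.0921
tool delta mm [-619.5 -292.4  120.7] norm 696 turn -0.000
```

>>> servo_tool:
  targets: "-51 -24 0 0;-51 -24 0 0;-51 -24 0 0;-51 -24 0 0;-51 -24 0 0;-51 -24 0 0;-51 -24 0 0;-51 -24 0 0;-51 -24 0 0;-51 -24 0 0;-51 -24 0 0;-51 -24 0 0;-5 -5 40 0;0 0 40 0"
  hand: 0.65

```text
time: 3.6
tool_pos: [0.679, -0.002, 0.1623]
tool_rot: [3.135, 0.012, 2.804]
contact_force: [0.4, -0.1, -0.9]
opening: 0.0596
```

```bash
python3 d.py .6616 .0129 .12 2.802
```

```text
t 3.6 pos [ 0.679  -0.002   0.1623] rot [3.135 0.012 2.804] q [-0.12  0.68  1.17  0.    1.28 -1.35] F [ 0.4 -0.1 -0.9] open 0.0596
tool delta mm [21.8  8.  42.1] norm 48 turn 0.002
```

>>> servo_tool:
  targets: "0 0 0 0;0 0 0 0"

```text
time: 3.85
tool_pos: [0.6779, -0.0021, 0.1603]
tool_rot: [3.136, 0.007, 2.804]
contact_force: [0.1, 0.7, 1.0]
opening: 0.0597
```

```bash
python3 d.py .6616 .0129 .12 2.802
```

```text
t 3.85 pos [ 0.6779 -0.0021  0.1603] rot [3.136 0.007 2.804] q [-0.12  0.68  1.17  0.    1.28 -1.35] F [0.1 0.7 1. ] open 0.0597
tool delta mm [20.6  8.5 40.2] norm 46 turn 0.002
```

>>> servo_tool:
  targets: "10 4 20 0;10 4 18 0;0 0 0 0;0 0 0 0"

```text
time: 4.35
tool_pos: [0.6658, 0.0132, 0.131]
tool_rot: [3.133, 0.02, 2.805]
contact_force: [1.1, 0.7, -0.1]
opening: 0.0598
```

```bash
python3 d.py .6616 .0129 .039 2.802; python3 - <<'E'
from ov import *
p={"wrist":cams.read_camera("wrist")}
overlay(p,{"roller":[.6616,.0129,0]},[("wrist",(150,150,350,290))],"pics/w1.png")
E
```

```text
t 4.35 pos [0.6658 0.0132 0.131 ] rot [3.133 0.02  2.805] q [-0.1   0.68  1.26  0.    1.18 -1.33] F [ 1.1  0.7 -0.1] open 0.0598
tool delta mm [ 5.7 -2.5 91.8] norm 92 turn 0.003
```

View pics/w1.png

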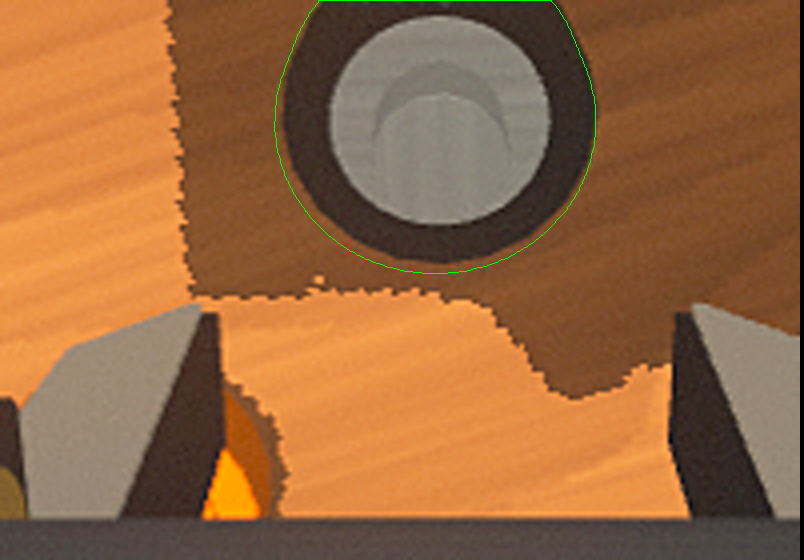

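>>> servo_tool:
  targets: "2 -1 15 0;2 -1 15 0;2 -1 15 0;0 0 15 0;0 0 0 0"

```text
time: 5.03
tool_pos: [0.6601, 0.0118, 0.0663]
tool_rot: [3.133, 0.02, 2.805]
contact_force: [0.1, -0.1, -1.0]
opening: 0.0596
```

```bash
python3 d.py .6616 .0129 .039 2.802
```

```text
t 5.025 pos [0.6601 0.0118 0.0663] rot [3.133 0.02  2.805] q [-0.1   0.74  1.34  0.    1.04 -1.34] F [ 0.1 -0.1 -1. ] open 0.0596
tool delta mm [-0.5  1.3 27.4] norm 27 turn 0.003
```

>>> servo_tool:
  targets: "0 1 12 0;0 0 11 0;0 0 4 0;0 0 0 0"

```text
time: 5.52
tool_pos: [0.6617, 0.0128, 0.0378]
tool_rot: [3.133, 0.021, 2.805]
contact_force: [-0.9, -0.4, 0.3]
opening: 0.0598
```

```bash
python3 d.py .6616 .0129 .039 2.802
```

```text
t 5.525 pos [0.6617 0.0128 0.0378] rot [3.133 0.021 2.805] q [-0.1   0.78  1.36  0.    0.98 -1.33] F [-0.9 -0.4  0.3] open 0.0598
tool delta mm [ 0.1  0.  -1.2] norm 1 turn 0.003
```

>>> servo_tool:
  targets: "0 0 -1 0;0 0 0 0;0 0 0 0;0 0 0 0;0 0 0 0;0 0 0 0"
  hand: 0
  squeeze: 25

```text
time: 6.28
tool_pos: [0.6624, 0.0128, 0.0403]
tool_rot: [3.132, 0.023, 2.805]
contact_force: [0.7, 0.2, 0.6]
opening: 0.0255
```

```bash
python3 d.py .6136 -.1914 .10 2.802
```

```text
t 6.275 pos [0.6624 0.0128 0.0403] rot [3.132 0.023 2.805] q [-0.1   0.77  1.36  0.    0.99 -1.33] F [0.7 0.2 0.6] open 0.0255
tool delta mm [ -22.8 -208.3  -61.2] norm 218 turn 0.003
```

>>> servo_tool:
  targets: "0 0 -20 0;0 0 -25 0;-3 -25 -10 0;-5 -40 0 0;-5 -45 0 0;-5 -45 0 0;-3 -30 0 0;0 -10 0 0;0 0 0 0;0 0 0 0"

```text
time: 7.52
tool_pos: [0.6167, -0.1817, 0.1053]
tool_rot: [3.132, 0.029, 2.808]
contact_force: [-0.5, -0.6, -2.9]
opening: 0.0253
```

```bash
python3 d.py .6136 -.1914 .043 2.802;python3 - <<'E'
from ov import *
P={n:cams.read_camera(n) for n in("scene","side")}
overlay(P,{"roller_tray":[.6136,-.1914,0]},[("scene",(150,190,250,290)),("side",(280,190,380,290))],"pics/r1.png")
E
```

```text
t 7.525 pos [ 0.6167 -0.1817  0.1053] rot [3.132 0.029 2.808] q [-0.41  0.66  1.38  0.01  1.07 -1.66] F [-0.5 -0.6 -2.9] open 0.0253
tool delta mm [  1.6 -10.8  62.2] norm 63 turn 0.006
```

View pics/r1.png

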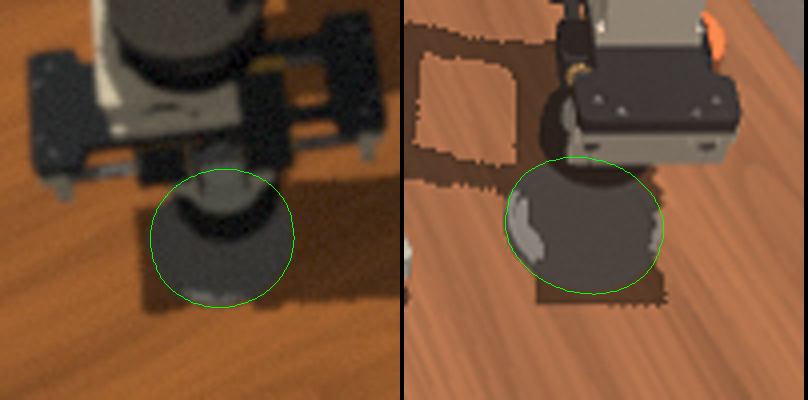

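>>> servo_tool:
  targets: "1 -6 12 0;1 -4 14 0;0 -1 14 0;0 0 8 0;0 0 0 0"

```text
time: 8.25
tool_pos: [0.6119, -0.1899, 0.0517]
tool_rot: [3.131, 0.026, 2.811]
contact_force: [-0.2, -0.1, -2.5]
opening: 0.0253
```

```bash
python3 d.py .6136 -.1914 .043 2.802
```

```text
t 8.25 pos [ 0.6119 -0.1899  0.0517] rot [3.131 0.026 2.811] q [-0.43  0.72  1.42  0.02  0.97 -1.68] F [-0.2 -0.1 -2.5] open 0.0253
tool delta mm [-1.9 -1.   8.8] norm 9 turn 0.009
```

>>> servo_tool:
  targets: "-2 -1 4 0;0 0 3 0;0 0 1 0;0 0 0 0"

```text
time: 8.75
tool_pos: [0.6146, -0.1919, 0.0443]
tool_rot: [3.131, 0.028, 2.811]
contact_force: [0.6, -0.5, -3.1]
opening: 0.0254
```

```bash
python3 d.py .6136 -.1914 .043 2.802
```

```text
t 8.75 pos [ 0.6146 -0.1919  0.0443] rot [3.131 0.028 2.811] q [-0.43  0.74  1.42  0.02  0.96 -1.68] F [ 0.6 -0.5 -3.1] open 0.0254
tool delta mm [1.1 0.1 1.2] norm 2 turn 0.009
```

>>> servo_tool:
  targets: "1 0 1.5 0;0 0 0 0;0 0 0 0"

```text
time: 9.12
tool_pos: [0.6141, -0.1917, 0.0435]
tool_rot: [3.131, 0.029, 2.811]
contact_force: [0.8, 0.0, -2.4]
opening: 0.025
```

>>> servo_tool:
  targets: "0 0 1.5 0;0 0 0 0;0 0 0 0"

```text
time: 9.5
tool_pos: [0.6144, -0.1917, 0.0434]
tool_rot: [3.132, 0.031, 2.811]
contact_force: [-0.2, 0.8, -1.3]
opening: 0.0255
```

>>> servo_tool:
  targets: "0 0 2 0;0 0 0.5 0;0 0 0 0"

```text
time: 9.88
tool_pos: [0.6146, -0.1917, 0.0433]
tool_rot: [3.132, 0.031, 2.811]
contact_force: [0.1, -0.0, -0.5]
opening: 0.0251
```

>>> servo_tool:
  targets: "0 0 0 0;0 0 0 0;0 0 0 0;0 0 0 0"
  hand: 0.6

```text
time: 10.38
tool_pos: [0.615, -0.1919, 0.0427]
tool_rot: [3.132, 0.032, 2.811]
contact_force: [-0.5, -0.0, 0.4]
opening: 0.0544
```

>>> servo_tool:
  targets: "0 0 -10 0;0 0 -20 0;0 0 -30 0;0 0 -30 0;0 0 0 0"

```text
time: 11.0
tool_pos: [0.6123, -0.192, 0.1377]
tool_rot: [3.132, 0.034, 2.811]
contact_force: [-0.5, 0.4, -0.2]
opening: 0.0553
```

```bash
python3 d.py .4481 .1606 .12 2.802
```

```text
t 11.0 pos [ 0.6123 -0.192   0.1377] rot [3.132 0.034 2.811] q [-0.43  0.62  1.35  0.01  1.13 -1.68] F [-0.5  0.4 -0.2] open 0.0553
tool delta mm [270.2 280.   11.4] norm 389 turn 0.009
```

>>> servo_tool:
  targets: "25 25 0 0;38 40 0 0;38 40 0 0;38 40 0 0;38 40 0 0;35 37 0 0;25 25 0 0;8 8 0 0;0 0 0 0;0 0 0 0"

```text
time: 12.25
tool_pos: [0.4568, 0.1362, 0.127]
tool_rot: [3.134, 0.029, 2.808]
contact_force: [-0.2, 0.0, -0.1]
opening: 0.0552
```

```bash
python3 d.py .4481 .1606 .10 2.802; python3 - <<'E'
from ov import *
P={n:cams.read_camera(n) for n in("scene","side")}
overlay(P,{"roller_tray":[.6136,-.1914,0],"roller":[.6145,-.1917,0]},[("scene",(150,190,250,290)),("side",(280,190,380,290))],"pics/r2.png",{"roller":.003})
E
```

```text
t 12.25 pos [0.4568 0.1362 0.127 ] rot [3.134 0.029 2.808] q [ 0.13  0.37  1.84 -0.01  0.9  -1.1 ] F [-0.2  0.  -0.1] open 0.0552
tool delta mm [17.  20.  26.7] norm 37 turn 0.006
```

View pics/r2.png

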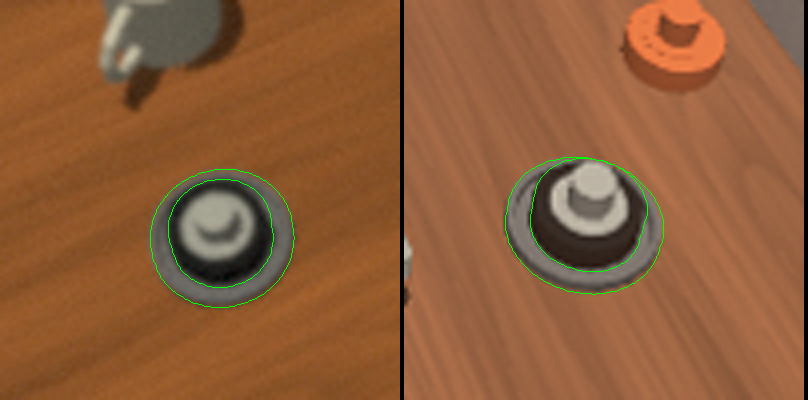

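The roller sits flat inside its tray: in the scene view the black disc is inside the rim near (206,248). Next is the pulley.

>>> servo_tool:
  targets: "9 10 10 0;8 9 15 0;0 1 20 0;0 0 15 0;0 0 0 0"

```text
time: 12.98
tool_pos: [0.4485, 0.1611, 0.0626]
tool_rot: [3.134, 0.028, 2.803]
contact_force: [0.2, -0.1, 0.2]
opening: 0.0547
```

```bash
python3 d.py .4481 .1606 .033 2.802
```

```text
t 12.975 pos [0.4485 0.1611 0.0626] rot [3.134 0.028 2.803] q [ 0.19  0.48  1.9  -0.01  0.74 -1.04] F [ 0.2 -0.1  0.2] open 0.0547
tool delta mm [ 1.  -0.8 29.6] norm 30 turn 0.001
```

>>> servo_tool:
  targets: "1 -1 12 0;0 0 12 0;0 0 5 0;0 0 0 0"

```text
time: 13.48
tool_pos: [0.4483, 0.1606, 0.032]
tool_rot: [3.134, 0.029, 2.802]
contact_force: [-0.8, 0.8, -0.6]
opening: 0.0551
```

```bash
python3 d.py .4481 .1606 .033 2.802
```

```text
t 13.475 pos [0.4483 0.1606 0.032 ] rot [3.134 0.029 2.802] q [ 0.19  0.53  1.92 -0.01  0.66 -1.03] F [-0.8  0.8 -0.6] open 0.0551
tool delta mm [ 0.2 -0.  -1. ] norm 1 turn 0.000
```

>>> servo_tool:
  targets: "0 0 0 0;0 0 0 0;0 0 0 0;0 0 0 0;0 0 0 0;0 0 0 0"
  hand: 0
  squeeze: 20

```text
time: 14.22
tool_pos: [0.449, 0.1607, 0.033]
tool_rot: [3.133, 0.031, 2.802]
contact_force: [0.1, -0.8, -0.8]
opening: 0.0189
```

```bash
python3 d.py .347 .311 .08 2.802
```

```text
t 14.225 pos [0.449  0.1607 0.033 ] rot [3.133 0.031 2.802] q [ 0.19  0.53  1.92 -0.01  0.66 -1.03] F [ 0.1 -0.8 -0.8] open 0.0189
tool delta mm [144.7 108.3 -50.5] norm 188 turn 0.000
```

>>> servo_tool:
  targets: "0 0 -20 0;0 0 -25 0;25 18 -10 0;35 26 0 0;35 26 0 0;30 22 0 0;12 9 0 0;0 0 0 0;0 0 0 0"

```text
time: 15.35
tool_pos: [0.3504, 0.3045, 0.0864]
tool_rot: [3.132, 0.031, 2.8]
contact_force: [-0.4, -0.3, -0.7]
opening: 0.0194
```

```bash
python3 d.py .347 .311 .036 2.802
```

```text
t 15.35 pos [0.3504 0.3045 0.0864] rot [3.132 0.031 2.8  ] q [ 0.56  0.42  1.91 -0.03  0.79 -0.65] F [-0.4 -0.3 -0.7] open 0.0194
tool delta mm [ 7.   4.5 50.2] norm 51 turn -0.002
```

>>> servo_tool:
  targets: "4 3 12 0;3 2 14 0;0 0 12 0;0 0 5 0;0 0 0 0"

```text
time: 15.98
tool_pos: [0.3485, 0.3092, 0.0397]
tool_rot: [3.133, 0.031, 2.795]
contact_force: [0.4, -0.4, -0.0]
opening: 0.0191
```

```bash
python3 d.py .347 .311 .036 2.802
```

```text
t 15.975 pos [0.3485 0.3092 0.0397] rot [3.133 0.031 2.795] q [ 0.57  0.51  1.94 -0.03  0.67 -0.63] F [ 0.4 -0.4 -0. ] open 0.0191
tool delta mm [2.2 1.1 3.7] norm 4 turn -0.007
```

>>> servo_tool:
  targets: "2 1 2 0;0 0 2 0;0 0 1 0;0 0 0 0"

```text
time: 16.48
tool_pos: [0.3477, 0.3114, 0.0361]
tool_rot: [3.131, 0.033, 2.795]
contact_force: [-0.3, -0.5, -0.5]
opening: 0.0192
```

>>> servo_tool:
  targets: "0 0 1.5 0;0 0 0 0"

```text
time: 16.73
tool_pos: [0.348, 0.3117, 0.0361]
tool_rot: [3.13, 0.034, 2.795]
contact_force: [-0.5, -0.1, -0.7]
opening: 0.0193
```

>>> servo_tool:
  targets: "0 0 2.5 0;0 0 1 0"

```text
time: 16.98
tool_pos: [0.3486, 0.3119, 0.0351]
tool_rot: [3.128, 0.035, 2.796]
contact_force: [-4.4, -2.6, 12.0]
opening: 0.0195
```

>>> servo_tool:
  targets: "0 0 0 0;0 0 0 0;0 0 0 0;0 0 0 0"
  hand: 0.55

```text
time: 17.48
tool_pos: [0.3488, 0.3121, 0.0349]
tool_rot: [3.128, 0.036, 2.796]
contact_force: [0.3, -0.2, -0.6]
opening: 0.0497
```

>>> servo_tool:
  targets: "0 0 -10 0;0 0 -20 0;0 0 -30 0;0 0 -30 0;0 0 -10 0;0 0 0 0"

```text
time: 18.23
tool_pos: [0.3446, 0.3119, 0.1392]
tool_rot: [3.128, 0.035, 2.796]
contact_force: [0.7, -0.1, 0.4]
opening: 0.0508
```

```bash
python3 d.py .4636 -.0074 .13 1.404
```

```text
t 18.225 pos [0.3446 0.3119 0.1392] rot [3.128 0.035 2.796] q [ 0.58  0.34  1.85 -0.03  0.92 -0.63] F [ 0.7 -0.1  0.4] open 0.0508
tool delta mm [-219.7 -260.3   13.4] norm 341 turn 1.392
```

>>> servo_tool:
  targets: "-20 -24 0 0;-38 -46 0 0;-38 -46 0 0;-38 -46 0 0;-38 -46 0 0;-24 -28 0 0;0 0 0 0.17;0 0 0 0.17;0 0 0 0.17;0 0 0 0.17;0 0 0 0.17;0 0 0 0.17;0 0 0 0.17;0 0 0 0.15;0 0 0 0.05;0 0 0 0;0 0 0 0"

```text
time: 20.35
tool_pos: [0.4432, 0.0135, 0.1232]
tool_rot: [3.138, -0.004, 1.36]
contact_force: [-0.2, -0.7, 0.2]
opening: 0.0507
```

```bash
python3 d.py .4636 -.0074 .10 1.404; python3 - <<'E'
from ov import *
P={n:cams.read_camera(n) for n in("scene","side")}
overlay(P,{"pulley_tray":[.347,.311,0],"pulley":[.348,.3117,0]},[("scene",(280,70,360,140)),("side",(130,105,210,175))],"pics/p2.png",{"pulley":.003})
p={"wrist":cams.read_camera("wrist")}
overlay(p,{"handle":[.4636,-.0074,1.404]},[("wrist",(100,60,300,200)),],"pics/w2.png")
E
```

```text
t 20.35 pos [0.4432 0.0135 0.1232] rot [ 3.138 -0.004  1.36 ] q [-0.15  0.34  1.91  0.01  0.89  0.06] F [-0.2 -0.7  0.2] open 0.0507
tool delta mm [-16.3  24.2  23.2] norm 37 turn -0.044
```

View pics/p2.png

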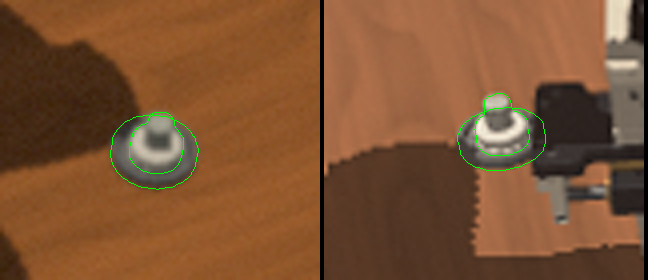

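View pics/w2.png

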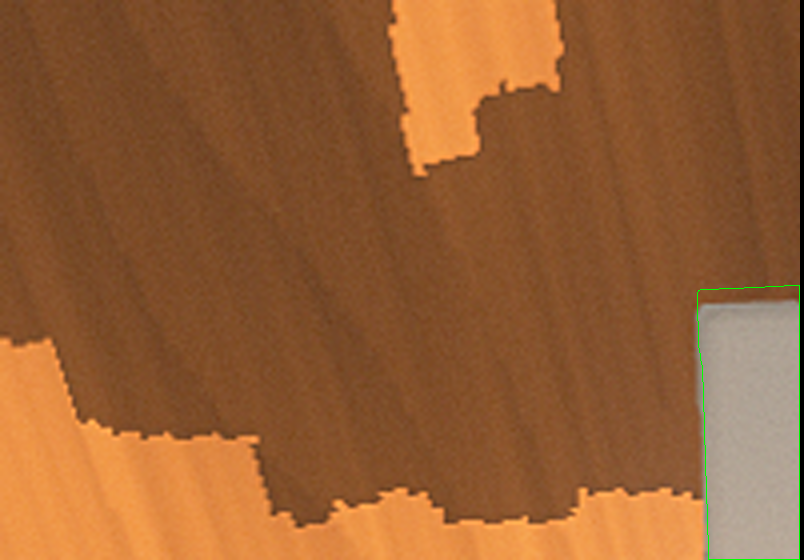

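>>> servo_tool:
  targets: "-8 12 0 -0.044;-8 11 0 0;0 0 0 0;0 0 0 0"
  hand: 0.6

```text
time: 21.0
tool_pos: [0.4634, -0.0071, 0.1236]
tool_rot: [3.137, -0.004, 1.403]
contact_force: [0.5, 0.1, -0.3]
opening: 0.0551
```

```bash
python3 d.py .4636 -.0074 .026 1.404; python3 - <<'E'
from ov import *
p={"wrist":cams.read_camera("wrist")}
overlay(p,{"handle":[.4636,-.0074,1.404]},[("wrist",(170,110,370,250)),],"pics/w3.png")
E
```

```text
t 21.0 pos [ 0.4634 -0.0071  0.1236] rot [ 3.137 -0.004  1.403] q [-0.18  0.37  1.86  0.01  0.91 -0.02] F [ 0.5  0.1 -0.3] open 0.0551
tool delta mm [-0.7 -0.3 97.6] norm 98 turn -0.001
```

View pics/w3.png

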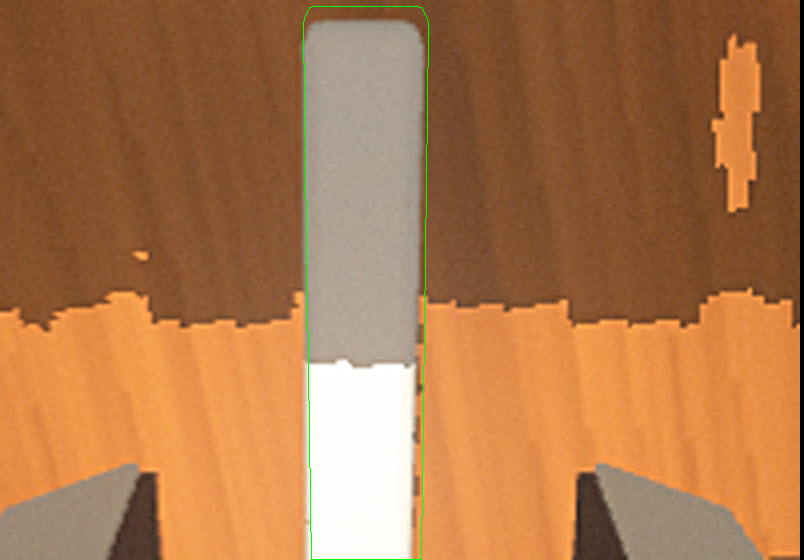

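>>> servo_tool:
  targets: "0 0 25 0;0 0 25 0;0 0 20 0;0 0 14 0;0 0 5 0;0 0 0 0"

```text
time: 21.8
tool_pos: [0.4635, -0.0054, 0.0331]
tool_rot: [3.135, -0.005, 1.404]
contact_force: [-0.3, -0.1, -0.8]
opening: 0.055
```

```bash
python3 d.py .4636 -.0074 .026 1.404
```

```text
t 21.8 pos [ 0.4635 -0.0054  0.0331] rot [ 3.135 -0.005  1.404] q [-0.18  0.52  1.94  0.01  0.67 -0.02] F [-0.3 -0.1 -0.8] open 0.055
tool delta mm [-2.   0.4  7.1] norm 7 turn 0.000
```

>>> servo_tool:
  targets: "-2 0 5 0;0 0 2 0;0 0 0 0"

```text
time: 22.18
tool_pos: [0.464, -0.0076, 0.0269]
tool_rot: [3.133, -0.005, 1.404]
contact_force: [-0.3, 0.3, -0.2]
opening: 0.0549
```

>>> servo_tool:
  targets: "0 0 0 0;0 0 0 0;0 0 0 0;0 0 0 0;0 0 0 0;0 0 0 0"
  hand: 0
  squeeze: 20

```text
time: 22.92
tool_pos: [0.4641, -0.0076, 0.0272]
tool_rot: [3.132, -0.005, 1.404]
contact_force: [-0.4, -0.6, -0.4]
opening: 0.0217
```

```bash
python3 d.py .3572 -.3149 .16 -.0545
```

```text
t 22.925 pos [ 0.4641 -0.0076  0.0272] rot [ 3.132 -0.005  1.404] q [-0.18  0.53  1.94  0.01  0.66 -0.02] F [-0.4 -0.6 -0.4] open 0.0217
tool delta mm [-320.2  -53.2 -134.7] norm 351 turn 1.458
```

>>> servo_tool:
  targets: "0 0 -20 0;0 0 -40 0;0 0 -45 0;0 0 -35 0;-30 -5 0 0;-50 -8 0 0;-55 -9 0 0;-55 -9 0 0;-55 -9 0 0;-45 -8 0 0;-20 -3 0 0;0 0 0 0;0 0 0 0"

```text
time: 24.55
tool_pos: [0.3574, -0.3134, 0.169]
tool_rot: [3.133, -0.005, 1.406]
contact_force: [1.1, 0.7, -0.9]
opening: 0.0221
```

>>> servo_tool:
  targets: "0 0 0 0.16;0 0 0 0.16;0 0 0 0.16;0 0 0 0.16;0 0 0 0.16;0 0 0 0.16;0 0 0 0.16;0 0 0 0.16;0 0 0 0.12;0 0 0 0.05;0 0 0 0;0 0 0 0"

```text
time: 26.05
tool_pos: [0.3622, -0.2985, 0.1689]
tool_rot: [-3.133, -0.007, -0.072]
contact_force: [0.4, -0.5, -1.2]
opening: 0.0223
```

```bash
python3 d.py .3572 -.3149 .08 -.0545
```

```text
t 26.05 pos [ 0.3622 -0.2985  0.1689] rot [-3.133 -0.007 -0.072] q [-0.86  0.32  1.78  0.01  1.05  0.78] F [ 0.4 -0.5 -1.2] open 0.0223
tool delta mm [-4.5 17.6 88.7] norm 91 turn -0.017
```

>>> servo_tool:
  targets: "-2 9 10 -0.017;-2 8 25 0;0 0 25 0;0 0 20 0;0 0 8 0;0 0 0 0"

```text
time: 26.8
tool_pos: [0.3571, -0.3168, 0.0761]
tool_rot: [-3.133, -0.007, -0.048]
contact_force: [-1.5, -0.6, -1.1]
opening: 0.0217
```

```bash
python3 d.py .3572 -.3149 .0302 -.0545;python3 - <<'E'
from ov import *
P={n:cams.read_camera(n) for n in("scene","side")}
overlay(P,{"handle_tray":[.3572,-.3149,-.0545]},[("scene",(80,140,180,240)),("side",(180,290,290,370))],"pics/h1.png")
E
```

```text
t 26.8 pos [ 0.3571 -0.3168  0.0761] rot [-3.133 -0.007 -0.048] q [-0.89  0.47  1.86  0.02  0.81  0.71] F [-1.5 -0.6 -1.1] open 0.0217
tool delta mm [-0.3 -1.5 45.9] norm 46 turn 0.007
```

View pics/h1.png

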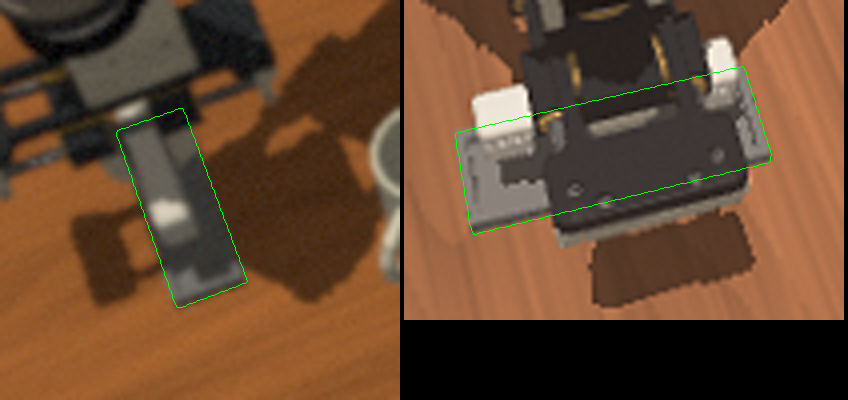

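```bash
python3 - <<'E'
from ov import *
P={n:cams.read_camera(n) for n in("scene","side")}
overlay(P,{"handle":[.3571,-.3168,-.048]},[("scene",(80,140,180,240)),("side",(180,290,290,370))],"pics/h2.png",{"handle":.049})
E
```

```text
(no output)
```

View pics/h2.png

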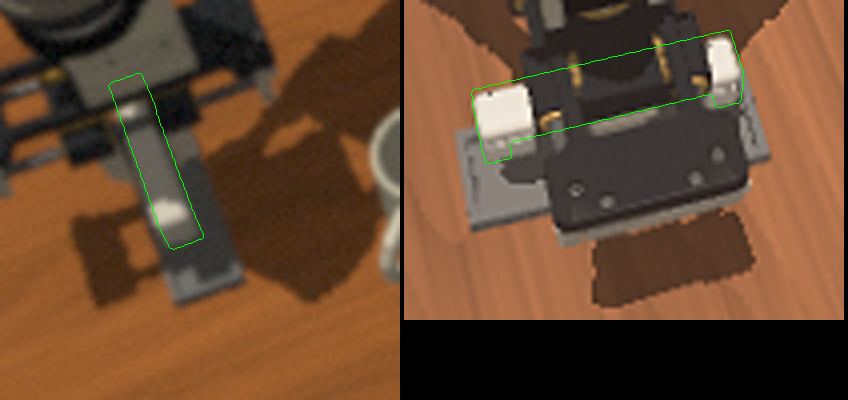

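>>> servo_tool:
  targets: "0 -1 15 0.007;0 0 15 0;0 0 8 0;0 0 0 0"

```text
time: 27.5
tool_pos: [0.3597, -0.3176, 0.0412]
tool_rot: [-3.14, -0.013, -0.054]
contact_force: [0.6, -0.1, -0.8]
opening: 0.0215
```

```bash
python3 d.py .3572 -.3149 .0302 -.0545
```

```text
t 27.5 pos [ 0.3597 -0.3176  0.0412] rot [-3.14  -0.013 -0.054] q [-0.89  0.53  1.89  0.02  0.72  0.72] F [ 0.6 -0.1 -0.8] open 0.0215
tool delta mm [-2.8 -2.6 10.9] norm 12 turn 0.000
```

>>> servo_tool:
  targets: "-2 -2 4 0;0 -1 4 0;0 0 2 0;0 0 0 0"

```text
time: 28.0
tool_pos: [0.3584, -0.3149, 0.0317]
tool_rot: [3.141, -0.015, -0.054]
contact_force: [-0.3, 0.1, -1.4]
opening: 0.0218
```

```bash
python3 d.py .3572 -.3149 .0302 -.0545
```

```text
t 28.0 pos [ 0.3584 -0.3149  0.0317] rot [ 3.141 -0.015 -0.054] q [-0.89  0.54  1.91  0.02  0.68  0.72] F [-0.3  0.1 -1.4] open 0.0218
tool delta mm [-1.2  0.1  1.5] norm 2 turn 0.001
```

>>> servo_tool:
  targets: "-1 0 2 0;0 0 1 0;0 0 0 0"

```text
time: 28.38
tool_pos: [0.3579, -0.315, 0.0304]
tool_rot: [3.14, -0.017, -0.054]
contact_force: [-0.4, -0.3, -1.3]
opening: 0.0218
```

>>> servo_tool:
  targets: "0 0 2 0;0 0 0 0"

```text
time: 28.62
tool_pos: [0.3582, -0.3153, 0.0303]
tool_rot: [3.139, -0.018, -0.054]
contact_force: [0.2, -0.2, -1.2]
opening: 0.022
```

>>> servo_tool:
  targets: "0 0 0 0;0 0 0 0;0 0 0 0;0 0 0 0"
  hand: 0.55

```text
time: 29.12
tool_pos: [0.3582, -0.3155, 0.0297]
tool_rot: [3.139, -0.018, -0.054]
contact_force: [0.2, 0.2, 0.9]
opening: 0.0497
```

>>> servo_tool:
  targets: "0 0 -10 0;0 0 -20 0;0 0 -30 0;0 0 -40 0;0 0 -40 0;0 0 -20 0;0 0 0 0"

```text
time: 30.0
tool_pos: [0.3551, -0.3148, 0.1981]
tool_rot: [3.138, -0.019, -0.054]
contact_force: [0.3, 0.5, -0.1]
opening: 0.0506
```

```bash
python3 d.py .6273 .1916 .18 2.0149;python3 - <<'E'
from ov import *
P={n:cams.read_camera(n) for n in("scene","side")}
overlay(P,{"handle":[.358,-.315,-.0545],"handle_tray":[.3572,-.3149,-.0545]},[("scene",(80,140,180,240)),("side",(180,290,290,370))],"pics/h3.png",{"handle":.003})
E
```

```text
t 30.0 pos [ 0.3551 -0.3148  0.1981] rot [ 3.138 -0.019 -0.054] q [-0.89  0.28  1.74  0.01  1.11  0.73] F [ 0.3  0.5 -0.1] open 0.0506
tool delta mm [ 243.9 -520.5   20.7] norm 575 turn -2.069
```

View pics/h3.png

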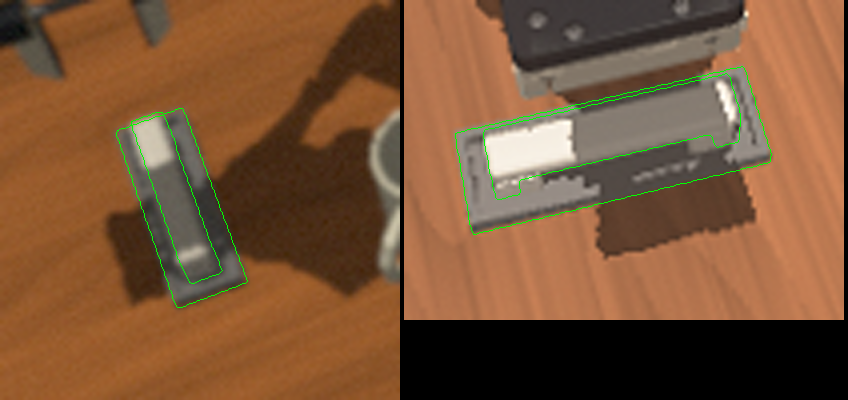

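>>> servo_tool:
  targets: "12 -26 0 0;24 -51 0 0;24 -51 0 0;24 -51 0 0;24 -51 0 0;24 -51 0 0;24 -51 0 0;24 -51 0 0;24 -51 0 0;20 -42 0 0;10 -22 0 0;0 0 0 -0.15;0 0 0 -0.15;0 0 0 -0.15;0 0 0 -0.05;0 0 0 0;0 0 0 0"
  hand: 0.9

```text
time: 32.22
tool_pos: [0.6135, 0.1878, 0.1682]
tool_rot: [-3.128, 0.027, 0.459]
contact_force: [0.8, 0.4, 0.2]
opening: 0.0828
```

```bash
python3 d.py .6273 .1916 .14 .444
```

```text
t 32.225 pos [0.6135 0.1878 0.1682] rot [-3.128  0.027  0.459] q [0.18 0.63 1.25 0.01 1.29 1.29] F [0.8 0.4 0.2] open 0.0828
tool delta mm [14.9  3.1 27.8] norm 32 turn 0.015
```

>>> servo_tool:
  targets: "8 2 10 0.015;7 1 15 0;0 0 2 0;0 0 0 0;0 0 0 0"

```text
time: 32.85
tool_pos: [0.6281, 0.1917, 0.1373]
tool_rot: [-3.128, 0.029, 0.441]
contact_force: [0.4, -0.7, 0.7]
opening: 0.0825
```

```bash
python3 d.py .6273 .1916 .030 .444; python3 - <<'E'
from ov import *
P={n:cams.read_camera(n) for n in("scene","side","wrist")}
overlay(P,{"cassette":[.6273,.1916,.444]},[("wrist",(160,110,360,250)),],"pics/w4.png")
E
```

```text
t 32.85 pos [0.6281 0.1917 0.1373] rot [-3.128  0.029  0.441] q [0.18 0.69 1.23 0.01 1.25 1.31] F [ 0.4 -0.7  0.7] open 0.0825
tool delta mm [  2.4   1.2 107.2] norm 107 turn -0.003
```

View pics/w4.png

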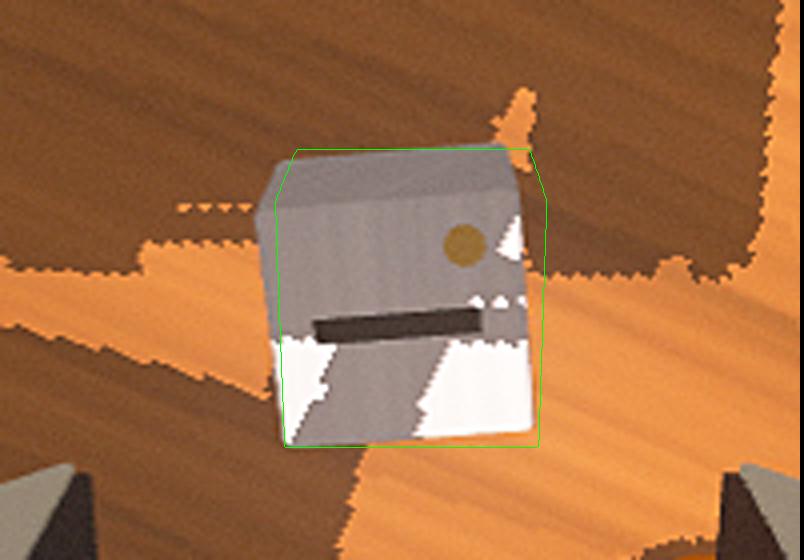

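The block is turned about 4° from my estimate and shifted about 1 mm, so I'll refit with the wrist view.

```bash
python3 - <<'E'
from ov import *
P={n:cams.read_camera(n) for n in("wrist","side")}
V=[]
for c in P:
    d=pick(P[c],"cassette",proj(P[c],[[.6273,.1916,.021]])[0]); print(c,d and (d["score"],np.round(d["extent"])))
    if d: V.append((P[c],d["region"].astype(float)))
for y in(.4,.5):
    for v in (V[:1],V):
        q,f=fit(v,"cassette",[.627,.192,y]);print(len(v),q.round(4),f/len(v))
overlay(P,{"cassette":q},[("wrist",(160,110,360,250)),],"pics/w5.png")
E
```

```text
wrist (0.78, array([262., 183.,  66.,  78.]))
side None
1 [0.6265 0.1936 0.5457] 0.051103073376060244
1 [0.6265 0.1936 0.5457] 0.051103073376060244
1 [0.6267 0.1937 0.5396] 0.0510446940372697
1 [0.6267 0.1937 0.5396] 0.0510446940372697
```

View pics/w5.png

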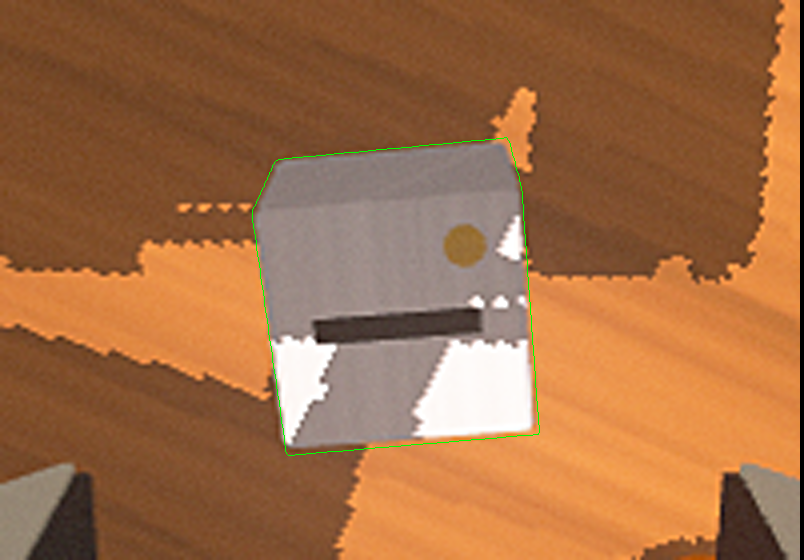

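```bash
python3 d.py .627 .193 .080 .53
```

```text
t 33.2 pos [0.6282 0.1917 0.1375] rot [-3.128  0.029  0.441] q [0.18 0.69 1.23 0.01 1.25 1.31] F [ 0.9 -1.1 -0.5] open 0.0827
tool delta mm [ 1.1 -0.9 57.5] norm 57 turn -0.089
```

>>> servo_tool:
  targets: "1 -1 0 -0.089;0 0 20 0;0 0 20 0;0 0 15 0;0 0 0 0"

```text
time: 33.83
tool_pos: [0.6275, 0.1932, 0.0822]
tool_rot: [-3.127, 0.025, 0.533]
contact_force: [-0.5, 0.7, -0.1]
opening: 0.0825
```

```bash
python3 d.py .627 .193 .031 .53
```

```text
t 33.825 pos [0.6275 0.1932 0.0822] rot [-3.127  0.025  0.533] q [0.18 0.74 1.29 0.01 1.14 1.21] F [-0.5  0.7 -0.1] open 0.0825
tool delta mm [ 0.8  0.6 51.2] norm 51 turn 0.003
```

>>> servo_tool:
  targets: "1 1 20 0;0 0 17 0;0 0 10 0;0 0 2 0;0 0 0 0"

```text
time: 34.45
tool_pos: [0.6282, 0.1929, 0.0306]
tool_rot: [-3.127, 0.024, 0.533]
contact_force: [0.8, -0.7, 0.4]
opening: 0.0829
```

```bash
python3 d.py .627 .193 .031 .53
```

```text
t 34.45 pos [0.6282 0.1929 0.0306] rot [-3.127  0.024  0.533] q [0.18 0.8  1.33 0.01 1.04 1.21] F [ 0.8 -0.7  0.4] open 0.0829
tool delta mm [-0.9 -0.7 -0.4] norm 1 turn 0.003
```

>>> servo_tool:
  targets: "0 0 0 0;0 0 0 0;0 0 0 0;0 0 0 0;0 0 0 0;0 0 0 0"
  hand: 0
  squeeze: 25

```text
time: 35.2
tool_pos: [0.629, 0.1932, 0.0322]
tool_rot: [-3.128, 0.021, 0.533]
contact_force: [-0.4, 1.2, 0.2]
opening: 0.0499
```

```bash
python3 d.py .5372 -.4138 .15 .657
```

```text
t 35.2 pos [0.629  0.1932 0.0322] rot [-3.128  0.021  0.533] q [0.18 0.8  1.33 0.01 1.04 1.21] F [-0.4  1.2  0.2] open 0.0499
tool delta mm [-390.   474.6 -115.9] norm 625 turn -0.124
```

>>> servo_tool:
  targets: "0 0 -20 0;0 0 -40 0;0 0 -45 0;0 0 -40 0;-18 21 0 0;-35 43 0 0;-37 45 0 0;-37 45 0 0;-37 45 0 0;-37 45 0 0;-37 45 0 0;-37 45 0 0;-35 43 0 0;-30 36 0 0;-20 24 0 0;-8 10 0 -0.06;0 0 0 -0.06;0 0 0 0;0 0 0 0"

```text
time: 37.58
tool_pos: [0.5353, -0.3977, 0.1747]
tool_rot: [-3.114, 0.029, 0.655]
contact_force: [-0.3, -0.2, -2.7]
opening: 0.0501
```

```bash
python3 d.py .5372 -.4138 .10 .657
```

```text
t 37.575 pos [ 0.5353 -0.3977  0.1747] rot [-3.114  0.029  0.655] q [-0.74  0.68  1.15 -0.02  1.35  0.18] F [-0.3 -0.2 -2.7] open 0.0501
tool delta mm [-6.1 16.  74.5] norm 76 turn -0.002
```

>>> servo_tool:
  targets: "-3 8 10 0;-3 7 20 0;0 1 25 0;0 0 18 0;0 0 0 0;0 0 0 0"

```text
time: 38.33
tool_pos: [0.537, -0.4146, 0.0934]
tool_rot: [-3.11, 0.03, 0.654]
contact_force: [0.5, 1.0, -1.9]
opening: 0.0498
```

```bash
python3 d.py .5372 -.4138 .035 .657;python3 - <<'E'
from ov import *
s=telemetry.observe();t=s["tool_pos"]
P={n:cams.read_camera(n) for n in("scene","side")}
overlay(P,{"cassette":[t[0],t[1],s["tool_rot"][2]],"cassette_tray":[.5372,-.4138,.657]},[("scene",(70,210,170,310)),("side",(290,290,390,384))],"pics/c1.png",{"cassette":t[2]-.032})
E
```

```text
t 38.325 pos [ 0.537  -0.4146  0.0934] rot [-3.11   0.03   0.654] q [-0.76  0.77  1.19 -0.03  1.21  0.17] F [ 0.5  1.  -1.9] open 0.0498
tool delta mm [ 2.4  1.3 58.3] norm 58 turn -0.003
```

View pics/c1.png

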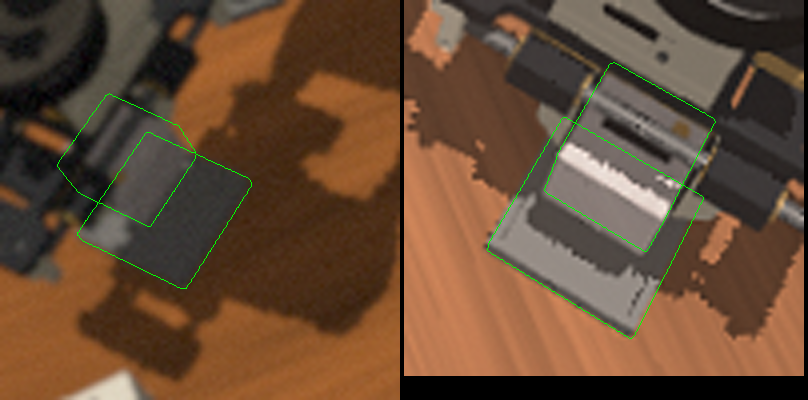

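>>> servo_tool:
  targets: "2 1 15 0;0 0 15 0;0 0 12 0;0 0 4 0;0 0 0 0"

```text
time: 39.05
tool_pos: [0.5376, -0.4138, 0.045]
tool_rot: [-3.112, 0.03, 0.654]
contact_force: [-0.9, -0.6, -2.9]
opening: 0.0493
```

```bash
python3 d.py .5372 -.4138 .035 .657
```

```text
t 39.05 pos [ 0.5376 -0.4138  0.045 ] rot [-3.112  0.03   0.654] q [-0.76  0.82  1.23 -0.03  1.12  0.17] F [-0.9 -0.6 -2.9] open 0.0493
tool delta mm [ 0.  0. 10.] norm 10 turn -0.003
```

>>> servo_tool:
  targets: "0 0 4 0;0 0 4 0;0 0 2 0;0 0 0 0"

```text
time: 39.55
tool_pos: [0.5377, -0.4144, 0.0357]
tool_rot: [-3.114, 0.03, 0.654]
contact_force: [0.3, -0.0, -3.0]
opening: 0.0501
```

>>> servo_tool:
  targets: "0 0 1.5 0;0 0 0 0"

```text
time: 39.8
tool_pos: [0.5378, -0.4146, 0.0359]
tool_rot: [-3.115, 0.03, 0.654]
contact_force: [-0.3, 0.1, -1.8]
opening: 0.05
```

>>> servo_tool:
  targets: "0 0 2 0;0 0 1 0;0 0 0 0"

```text
time: 40.17
tool_pos: [0.5379, -0.4147, 0.0357]
tool_rot: [-3.117, 0.029, 0.654]
contact_force: [-0.3, 0.5, -2.0]
opening: 0.05
```

>>> servo_tool:
  targets: "0 0 0 0;0 0 0 0;0 0 0 0;0 0 0 0;0 0 0 0"
  hand: 0.85

```text
time: 40.8
tool_pos: [0.5383, -0.4153, 0.0353]
tool_rot: [-3.118, 0.029, 0.654]
contact_force: [-0.8, -0.9, -0.7]
opening: 0.078
```

>>> servo_tool:
  targets: "0 0 -10 0;0 0 -20 0;0 0 -30 0;0 0 -40 0;0 0 -40 0;0 0 -20 0;0 0 0 0"

```text
time: 41.68
tool_pos: [0.5448, -0.4156, 0.2046]
tool_rot: [-3.121, 0.029, 0.654]
contact_force: [-0.1, -0.5, -0.9]
opening: 0.0781
```

>>> servo_tool:
  targets: "20 -40 0 0;20 -40 0 0;20 -40 0 0;20 -40 0 0;0 0 0 0;0 0 0 0"

```text
time: 42.42
tool_pos: [0.5074, -0.2343, 0.2]
tool_rot: [-3.114, 0.031, 0.653]
contact_force: [-0.4, -0.1, 0.7]
opening: 0.078
```

```bash
python3 - <<'E'
from ov import *
P={n:cams.read_camera(n) for n in("scene","side")}
for c in P: cv2.imwrite(f"pics/f_{c}.png",P[c]["color"][:,:,::-1])
overlay(P,{"cassette":[.5378,-.4146,.654],"cassette_tray":[.5372,-.4138,.657]},[("scene",(70,210,170,310)),("side",(290,290,390,384))],"pics/c2.png",{"cassette":.003})
s=telemetry.observe();print(s["time"],s["tool_pos"])
E
```

```text
42.525 [ 0.5073997  -0.23479811  0.1999042 ]
```

View pics/c2.png

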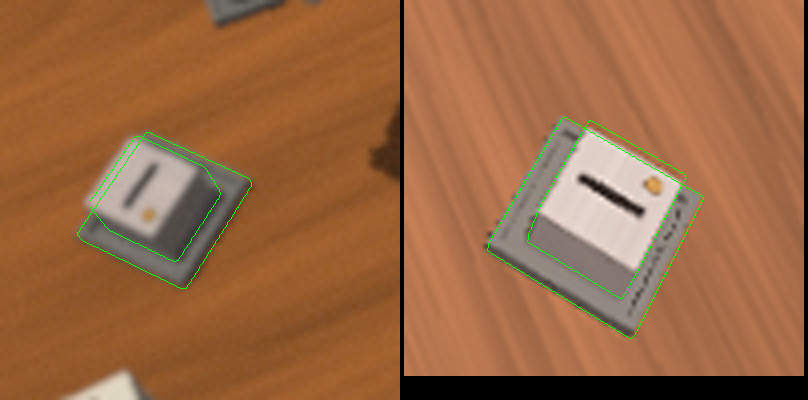

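View pics/f_scene.png

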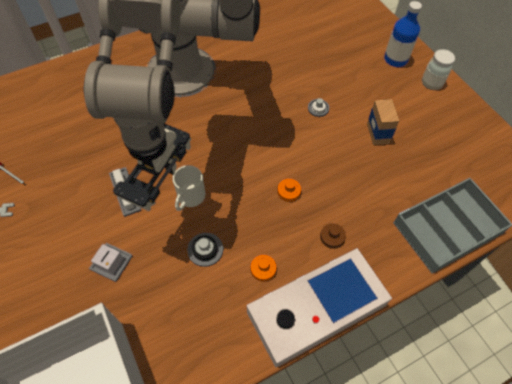

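View pics/f_side.png

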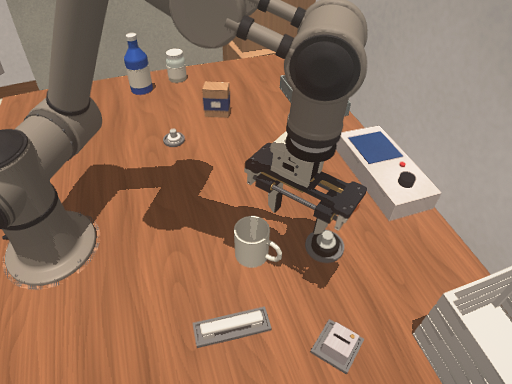

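The block sits slightly off my overlay, so I'll check its pose and whether it lies flat.

```bash
python3 - <<'E'
from ov import *
P={n:cams.read_camera(n) for n in("scene","side")}
V=[]
for c in P:
    d=pick(P[c],"cassette",proj(P[c],[[.537,-.414,.024]])[0]); print(c,d and (d["score"],np.round(d["extent"])))
    if d: V.append((P[c],d["region"].astype(float)))
for z in(0,.003,.006,.01):
  q,f=fit(V,"cassette",[.537,-.414,.65],z=z); print(z,q.round(4),f)
  for v in V:
    print("   ",[np.round(x,4) for x in fit([v],"cassette",[.537,-.414,.65],z=z)])
q,f=fit(V,"cassette",[.537,-.414,.65],z=.003)
overlay(P,{"cassette":q,"cassette_tray":[.5372,-.4138,.657]},[("scene",(70,210,170,310)),("side",(290,290,390,384))],"pics/c3.png",{"cassette":.003})
E
```

```text
scene (0.83, array([106., 260.,  30.,  27.]))
side (0.87, array([339., 343.,  37.,  39.]))
0 [ 0.5363 -0.4165  0.6516] 0.19855648916592927
    [array([ 0.5346, -0.419 ,  0.6206]), np.float64(0.084)]
    [array([ 0.5367, -0.4157,  0.6503]), np.float64(0.0669)]
0.003 [ 0.5358 -0.4177  0.6396] 0.18300884574250087
    [array([ 0.5358, -0.4187,  0.6114]), np.float64(0.0882)]
    [array([ 0.5357, -0.4167,  0.6516]), np.float64(0.0747)]
0.006 [ 0.5354 -0.418   0.6199] 0.21760736314357382
    [array([ 0.5374, -0.4181,  0.6078]), np.float64(0.0935)]
    [array([ 0.5343, -0.4177,  0.6552]), np.float64(0.0835)]
0.01 [ 0.5361 -0.4182  0.6247] 0.31229970064770207
    [array([ 0.5392, -0.4179,  0.6272]), np.float64(0.1009)]
    [array([ 0.5337, -0.4184,  0.6577]), np.float64(0.096)]
```

View pics/c3.png

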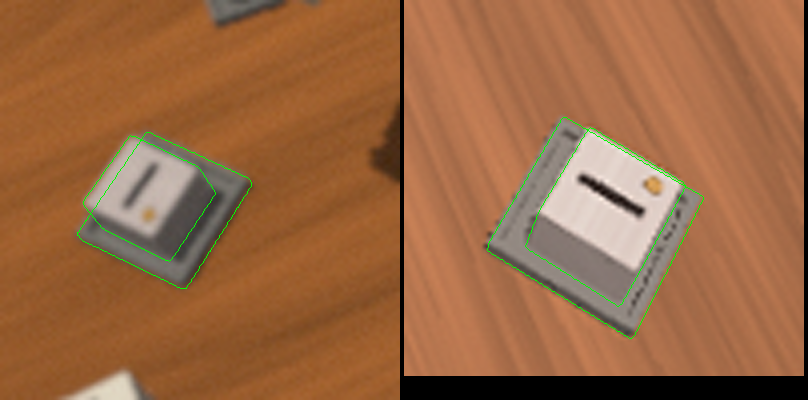

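```bash
python3 - <<'E'
from cell import robot,telemetry
print(robot.hand_in(), telemetry.observe()["time"])
E
```

```text
the job is handed in; nothing more can be done
the job is handed in; nothing more can be done
```

I put all four parts into their trays in the order you listed them (roller, pulley, door pull, coin block). I set each one down and released it there, then handed the job in at about 43 s, with the gripper clear and raised to 0.20 m.

- **Placement:** In the scene and side pictures taken after each release, every part lies inside its rim, flat and the same way up. I checked the coin block most closely: its silhouette fits best at the tray floor, 3 mm above the table.
- **Bystanders:** By eye, the mug and carton stand where they were in the last pictures; I did not measure them again. The orange and brown look-alike wheels were not used.
- **Forces:** The largest force I read was 12 N, pressing the pulley down just before release.

Three checks were off:
- **Coin block angle:** My first estimate was about 5° out. The wrist picture showed this, and I corrected it before gripping.
- **Coin block position:** It rests about 4 mm off the tray's centre, out of about 8 mm of clearance. The two cameras disagree on it by about 2 mm.
- **Tool tilt:** The tool tilted up to about 2.4° while moving, so the parts may have been set down slightly tilted. I saw no tilt in the pictures after release.

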